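# Roll a shaft blank into the V-block of the press

### The arm

A 7-joint arm with a two-finger parallel gripper is mounted at the origin on the work surface. World frame = base frame: x ahead of the robot, y to its left, z up, the work surface at z = 0. Lengths are in m, angles in rad, forces in N, time in s.
With the tool pointing down it reaches from about 0.4 to 0.9 m from the base axis. Payload 5.5 kg.
Tool frame: the origin (TCP) lies on the centre line of the jaws, within the pads' length; the fingertips stand 11 mm ahead of it and the grasp point (between the pads) lies 8 mm behind it; z points along the fingers, x is the direction in which the jaws open and shut, and the axes are right-handed (so a half turn about z gives the same grasp; the last joint's range is limited). The gripper opens to 85 mm and grips with 20 to 120 N. Pads are 22 mm wide; open, the fingers measure 114 mm over their backs; the gripper's body (76 mm by 85 mm) begins 54 mm behind the grasp point. The pads swing forward as they close: fully open they stand 13 mm farther back than shut.
Start: joints at [1.505, 0.501, -0.427, 1.55, 0.221, 1.138, -0.21], TCP at [0.21, -0.615, 0.242] pointing down, gripper open.
Joint ranges: [-2.88, 2.88], [-0.31, 2.03], [-1.54, 1.56], [0.2, 2.42], [-1.41, 4.55], [0.19, 2.02], [-2.57, 2.57]. Speed limits (rad/s): [2.57, 2.57, 3.14, 3.14, 3.14, 3.14, 3.14].

### API

Orientations are given as a rotation vector (axis times angle).
In Python, from plant import manip, imaging, hand_in gives the robot as it stands.
- The arm moves only by the tool send_rows, never from a script. Its argument "deltas" is a list of rows, each an object with "linear": the shift along the tool's x, y, z in m, a list of three; "twist": the turn about the tool's z in degrees; "hand": the closure, from 0 (fully open) to 1 (shut). In form: [{"linear": [x, y, z], "twist": twist, "hand": hand}, ...]. A call has 1 to 10 rows; each row is the pose to reach, as a shift and turn from the pose measured when the call began, along the tool's axes at that moment; what a row does not reach only later rows make up. A row lasts 1/12 s, in which the tool goes at most 41.7 mm and 7.16 degrees, less where a joint would pass 70% of its speed; a pose out of reach is approached as far as the arm can. A call with a gripper value outside its range is refused whole. The fingers move at their own pace and stop on an object; "grip_force" is the grip in N (left out, the last holds). Time passes only in rows, so rows that repeat a pose let the fingers close. It gives the time, the measured TCP pose, the force and the opening at its end, in the units of the state.
- manip.read_state(): the state, without advancing time (a new reading comes with each control period).
- imaging.read_camera(name): name is "side" or "top" or "wrist"; returns the picture (480x640x3 uint8, red, green, blue); there is no depth.
- imaging.camera_params(name): a dict with "fx", "fy", "cx", "cy" (pixels), "k1" (the pictures are not rectified: a ray, as slopes to the right and down, at radius r is drawn at 1 + k1 r^2 times it, then the intrinsics apply), "rvec" (rotation vector, rad) and "tvec" (3), from world to camera coordinates, as OpenCV has them. Camera axes: x right, y down, z forward; pixel columns grow to the right and rows downward; lengths in m; the calibration is good to about 2 mm. A picture is of the moment at which its call begins: read the wrist's pose just before it. camera_params takes no time and is no camera call; for the wrist camera it gives the pose at the moment of the call.
- hand_in(): hands the job in, once; it reports no verdict.
The state is a dict: "clock": time; "joint_positions": joint angles; "qd": joint speeds; "joint_efforts": joint torques, N m; "eef_pos": TCP position; "orientation": TCP orientation; "force": force on the tool from outside, world axes, zero at the start; "ft_torque": the same for the moment, N m; "grip_width": finger opening in m.
Only numpy, scipy, OpenCV 4.12 (cv2) and the standard library are available. Lean on these libraries where they do the work, as an engineer would, in place of code of your own. Each camera call takes 0.05 s, during which the arm holds its last target. There are 200 camera calls.

### The job

Roll the round, oiled aluminium bar along the bench, pushing it by its side, up the ramp until it drops into the groove of the V-block, and push it endways along the groove until its end rests against the red stop. Only push the bar with the fingers, never lift or carry it, and leave everything else on the bench where it stands. Finish with the hand clear and the bar lying still in the groove.

Things in the scene. Friction and masses are not known exactly. Their poses are not given: they have to be found in the camera images.
- bar: Polished, lightly oiled (slippery) aluminium round bar, 32 mm in diameter, 170 mm long, 0.25 to 0.55 kg, blue stripe along top and underside. Rolls freely. Origin at its centre, 16 mm above the bench at the start. Its y is its long axis; x and z turn as it rolls. Starts on the bench before the ramp, z up, y within 0.2 rad of the V-block's y, 25 to 45 mm farther to the block's -y than where it must end.
- vblock: Green and steel V-block, screwed down, 160 mm long. Origin on the bench (z = 0) straight below the groove's bottom, at mid-length. y runs along the groove, x across it, away from the ramp, z up. 90-degree groove, bottom 2 mm above the bench at x = 0; far side rises to 29 mm high at x = 27 mm, block ends at x = 57 mm. The -y end (y = -80 mm) is open, the red stop closes the +y end.
- crest (a point): Middle of the crest between ramp and groove: x = -14 mm of the V-block, 14 mm above the bench. The bar must roll over it toward +x.
- ramp_foot (a point): Middle of the ramp's lower edge, on the bench at x = -75 mm of the V-block. The smooth flat dark-steel ramp is 160 mm wide and rises straight from here to the crest.
- home (a point): Where the bar's centre is when it lies home in the groove and against the stop: x = 0, y = -5 mm, z = 24.6 mm of the V-block.
- stop_face (a point): Point of the stop's face that the centre of the bar's end meets: x = 0, y = 80 mm, z = 24.6 mm of the V-block. The stop is an upright red plate, 46 mm high, 10 mm thick, from x = -15 to 57 mm.
- bushing: Bystander: brass bushing, a ring 42 mm in diameter and 35 mm high, standing beyond the stop. Origin at the centre of its underside.
- pin: Bystander: upright steel core pin, 16 mm thick with a 26 mm head, about 60 mm high, to the +y side of the ramp. Origin at the centre of its underside.
- cup: Bystander: white plastic cup, 64 mm wide, 60 mm high, behind the V-block. Origin at the centre of its underside.
- driver: Bystander: screwdriver with red handle, lying behind the V-block. Origin at its middle on the bench.
- flask: Bystander: clear bottle with brown cap, 70 mm wide, 200 mm high, standing on the left. Origin at the centre of its underside.
- trays: Bystander: stack of orange moulded trays, 100 by 130 mm and 78 mm high, on the right. Origin at the centre of its underside.

How it is judged:
By the outcome, as a careful person would: the job done as asked, in the order asked, and still so for the second after the job is handed in, with the robot touching nothing.
It also fails if it takes over 51 s, if anything falls off the work surface, if the arm or the gripper's body presses on something with over 40 N, if the wrist force passes 120 N, or if a joint passes its speed limit or range.

## Working session

There is one attempt and no reset: what is moved stays moved. The work goes in short steps, Python scripts to look and compute and a tool call to move; the robot and the scene stay as the last step left them, time stands still between calls to the robot, and variables do not carry over. Pictures are saved under pics/ and viewed, about 8 in all and at most 12, crops included, and the job is handed in when it is done.

Besides the shell and the picture viewer there is one more tool, called after "Call:" as name(argument=value, ...), one argument or row to a line, values as JSON. send_rows: Moves the arm, as the interface text tells. Its arguments: {"type":"object","properties":{"deltas":{"type":"array"},"grip_force":{"type":"number"}},"required":["deltas"]}

```bash
mkdir -p pics; ls
python3 - <<'E'
from plant import manip, imaging
import cv2,numpy as np
s=manip.read_state();print(s)
for n in ("top","side"):
    im=imaging.read_camera(n);cv2.imwrite(f"pics/{n}0.png",im[:,:,::-1]);print(n,imaging.camera_params(n))
E
```

```text
pics
{'clock': 0.0, 'joint_positions': array([ 1.50519905,  0.50184493, -0.42677135,  1.55149713,  0.22079744,
        1.13829068, -0.21028559]), 'qd': array([ 0.00018093, -0.00048222, -0.00049229,  0.00031068,  0.00076025,
        0.00053447,  0.00070589]), 'joint_efforts': array([ 3.52261486e-04, -5.69505465e+01, -5.81602201e+00, -2.80939937e+01,
        1.06579077e-02,  1.19425287e-02, -5.30640875e-06]), 'eef_pos': array([ 0.20961168, -0.61454016,  0.24123979]), 'orientation': array([-2.55412769e+00,  1.82715543e+00,  2.48351457e-03]), 'force': array([0.62495013, 0.19274672, 0.95400864]), 'ft_torque': array([ 0.03803599, -0.01026979,  0.0003957 ]), 'grip_width': 0.0855402181880081}
top {'fx': 457.6849090300996, 'fy': 457.6849090300996, 'cx': 318.4908053043489, 'cy': 237.988193838821, 'k1': -0.0030126150800394587, 'rvec': array([ 2.17687139, -2.1331181 ,  0.16280829]), 'tvec': array([-0.04819952,  0.60731116,  1.24366245])}
side {'fx': 624.1485835416188, 'fy': 624.1485835416188, 'cx': 314.7197741131069, 'cy': 237.0405991849243, 'k1': -0.20667172052856608, 'rvec': array([ 0.92864763, -2.39017066,  1.18914343]), 'tvec': array([0.41518149, 0.29193765, 1.11670503])}
```

View pics/top0.png

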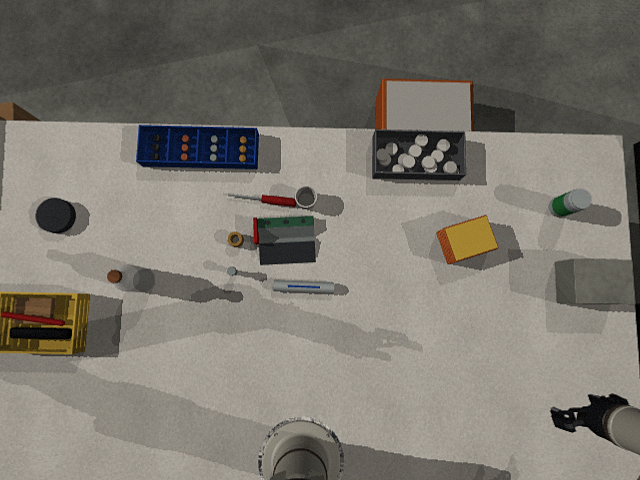

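View pics/side0.png

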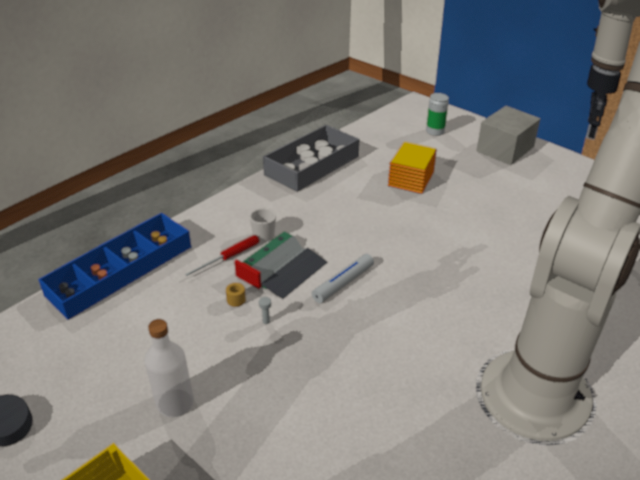

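The top view shows the V-block at about (286,240) with its red stop at (256,231). The bar is at (304,287) with its blue stripe visible, the pin at (232,271), the bushing at (235,240), and the cup and driver above the block. The side view agrees with this.

```bash
cat > h.py <<'E'
import numpy as np, cv2
from scipy.spatial.transform import Rotation as R
def cam(p):
    K=np.array([[p['fx'],0,p['cx']],[0,p['fy'],p['cy']],[0,0,1.]]); return K,np.array([p['k1'],0,0,0,0.])
def cast(p,px,z):
    K,d=cam(p); px=np.atleast_2d(np.asarray(px,float))
    n=cv2.undistortPoints(px.reshape(-1,1,2),K,d).reshape(-1,2)
    Rm=R.from_rotvec(p['rvec']).as_matrix(); c=-Rm.T@p['tvec']
    r=np.c_[n,np.ones(len(n))]@Rm
    return c+r*((z-c[2])/r[:,2])[:,None]
def proj(p,P):
    K,d=cam(p); return cv2.projectPoints(np.atleast_2d(np.asarray(P,float)),p['rvec'],p['tvec'],K,d)[0].reshape(-1,2)
def big(m):
    n,l,s,c=cv2.connectedComponentsWithStats(m.astype(np.uint8)); i=1+s[1:,4].argmax(); return l==i
def rect(m):
    ys,xs=np.nonzero(m); return cv2.minAreaRect(np.c_[xs,ys].astype(np.float32))
def masks(im,box):
    x0,y0,x1,y1=box; hsv=cv2.cvtColor(im,cv2.COLOR_RGB2HSV).astype(int); h,s,v=[hsv[...,i] for i in range(3)]
    roi=np.zeros(h.shape,bool); roi[y0:y1,x0:x1]=1
    return dict(blue=roi&(h>100)&(h<125)&(s>120),green=roi&(h>60)&(h<95)&(s>90),red=roi&((h<6)|(h>174))&(s>150),dark=roi&(v<75)&(s<60))
E
python3 - <<'E'
from h import *
from plant import imaging
p=imaging.camera_params('top');im=cv2.imread('pics/top0.png')[:,:,::-1].copy()
M=masks(im,(250,212,345,300))
for k,z in dict(blue=.032,green=.029,red=.046,dark=.007).items():
    m=big(M[k]);b=cv2.boxPoints(rect(m));print(k,m.sum(),b.round(1).tolist(),cast(p,b,z)[:,:2].round(3).tolist())
cv2.imwrite('pics/top0c.png',cv2.resize(cv2.imread('pics/top0.png')[180:305,215:355],None,fx=5,fy=4.8,interpolation=cv2.INTER_CUBIC))
E
```

```text
blue 46 [[288.0, 286.29998779296875], [288.0, 284.8999938964844], [319.0, 286.0], [319.0, 287.3999938964844]] [[0.472, 0.047], [0.476, 0.047], [0.474, -0.04], [0.47, -0.04]]
green 440 [[257.6000061035156, 218.60000610351562], [312.79998779296875, 215.89999389648438], [313.29998779296875, 224.8000030517578], [258.0, 227.5]] [[0.662, 0.139], [0.673, -0.019], [0.648, -0.02], [0.636, 0.137]]
red 113 [[252.89999389648438, 218.0], [257.20001220703125, 217.8000030517578], [258.3999938964844, 243.0], [254.10000610351562, 243.1999969482422]] [[0.661, 0.15], [0.661, 0.138], [0.59, 0.132], [0.589, 0.144]]
dark 1453 [[249.39999389648438, 228.5], [313.6000061035156, 225.3000030517578], [315.3999938964844, 261.6000061035156], [251.1999969482422, 264.79998779296875]] [[0.637, 0.164], [0.65, -0.021], [0.544, -0.029], [0.532, 0.155]]
```

View pics/top0c.png

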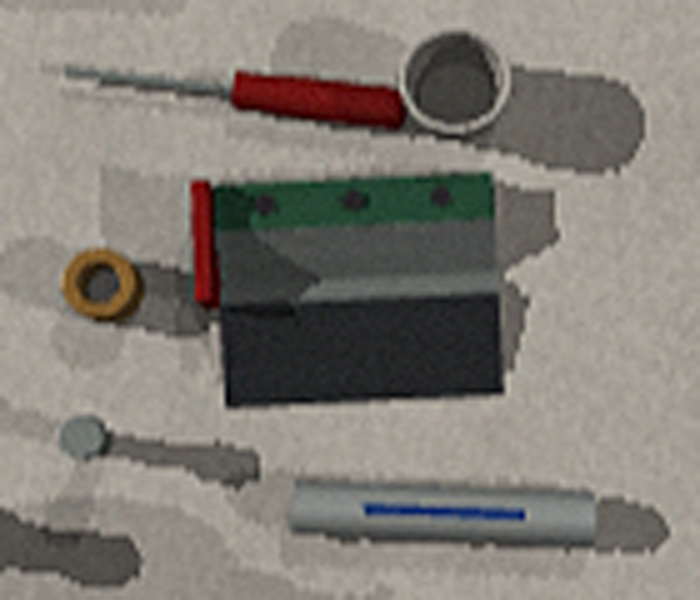

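The close crop gives the ramp foot edge from (226,407) to (502,392) and the crest edge from (219,310) to (500,293). The bar runs from about (292,505) to (596,518), and the pin, bushing, cup and driver are all clear of the path.

Run:
```python
from h import *
from plant import imaging
p=imaging.camera_params('top')
f=lambda a:np.c_[215+np.array(a)[:,0]/5-.4,180+np.array(a)[:,1]/4.8-.4]
foot=cast(p,f([(226,407),(502,392)]),0);crest=cast(p,f([(219,310),(500,293)]),.014)
gb=cast(p,f([(213,184),(491,172)]),.029)
for n,e in(('foot',foot),('crest',crest),('green back',gb)):
    d=e[0]-e[1];print(n,e[:,:2].round(4).tolist(),'len',np.linalg.norm(d).round(4),'yaw',np.arctan2(-d[0],d[1]).round(4),'mid',e.mean(0)[:2].round(4))
yaw=np.mean([np.arctan2(-(e[0]-e[1])[0],(e[0]-e[1])[1]) for e in(foot,crest,gb)])
X=np.array([np.cos(yaw),np.sin(yaw)]);Y=np.array([-X[1],X[0]])
o=np.mean([foot.mean(0)[:2]+.075*X,crest.mean(0)[:2]+.014*X,gb.mean(0)[:2]-.057*X],0)
be=cast(p,f([(292,505),(596,518)]),.016);st=cast(p,f([(364,508),(525,516)]),.032)
print('yaw',yaw,'o',o)
for n,e in(('barends',be),('stripe',st)):
    d=e[0]-e[1];m=e.mean(0)[:2];print(n,np.linalg.norm(d),'yaw',np.arctan2(-d[0],d[1]),'mid',m,'in block',X@(m-o),Y@(m-o))
for n,q,z in(('pin',(83,437),.06),('bush',(102,283),.035),('cup',(455,82),.06)):
    w=cast(p,f([q]),z)[0,:2];print(n,w,X@(w-o),Y@(w-o))
```

```text
foot [[0.5339, 0.131], [0.5461, -0.0276]] len 0.159 yaw 0.0773 mid [0.54   0.0517]
crest [[0.5906, 0.1355], [0.6042, -0.0252]] len 0.1612 yaw 0.0847 mid [0.5974 0.0552]
green back [[0.6641, 0.1399], [0.6748, -0.0185]] len 0.1587 yaw 0.0676 mid [0.6694 0.0607]
yaw 0.07650873866627533 o [0.61291509 0.05667245]
barends 0.17195490322051962 yaw -0.024464812638965192 mid [0.47352937 0.00379068] in block -0.14301992903400276 -0.042073238658630704
stripe 0.08997774944106994 yaw -0.03162927376986794 mid [0.47271422 0.00321614] in block -0.14387661603961702 -0.04258379190527154
pin [0.51040365 0.20150116] -0.09114169466047196 0.15224040660211968
bush [0.60258493 0.19938844] 0.000608430142450547 0.14308807958037617
cup [0.72193895 0.00275819] 0.1045840390654569 -0.06208967780224081
```

Call:
send_rows(
  deltas=[
    {"linear": [-0.02,-0.03,0],"twist": 2,"hand": 0},
    {"linear": [-0.042,-0.064,0],"twist": 4,"hand": 0},
    {"linear": [-0.064,-0.097,0],"twist": 6,"hand": 0},
    {"linear": [-0.086,-0.13,0],"twist": 8,"hand": 0},
    {"linear": [-0.108,-0.163,0],"twist": 10,"hand": 0},
    {"linear": [-0.13,-0.196,0],"twist": 12,"hand": 0},
    {"linear": [-0.152,-0.229,0],"twist": 14.4,"hand": 0},
    {"linear": [-0.174,-0.262,0],"twist": 14.4,"hand": 0},
    {"linear": [-0.196,-0.295,0],"twist": 14.4,"hand": 0},
    {"linear": [-0.216,-0.327,0],"twist": 14.4,"hand": 0},
  ],
)

```text
clock: 0.93
eef_pos: [0.45, -0.3024, 0.2416]
orientation: [-2.306, 2.133, 0.003]
force: [0.1, -0.1, -0.8]
grip_width: 0.0855
```

```bash
cat > where.py <<'E'
import sys
from h import *
from plant import manip
O=np.array([.6129,.0567]);YAW=.0765;X=np.array([np.cos(YAW),np.sin(YAW)]);Y=np.array([-X[1],X[0]])
def show(targ=None):
    s=manip.read_state();T=R.from_rotvec(s['orientation']).as_matrix();t=s['eef_pos'];w=t[:2]-O
    print('t',round(s['clock'],2),'tcp',t.round(4),'block',(X@w).round(4),(Y@w).round(4),'toolx ang',np.degrees(np.arctan2(T[1,0],T[0,0])).round(2),'tz',T[:,2].round(3),'F',s['force'].round(1),'g',round(s['grip_width'],4))
    if targ:
        g=np.r_[O+targ[0]*X+targ[1]*Y,targ[2]];print('tool delta',(T.T@(g-t)).round(4),'twist',(85.62+np.degrees(np.arctan2(T[1,0],T[0,0]))).round(2))
if __name__=='__main__': show([float(a) for a in sys.argv[1:4]])
E
python3 where.py -.186 -.042 .12
```

```text
t 0.93 tcp [ 0.45   -0.3024  0.2416] block -0.1898 -0.3456 toolx ang -85.53 tz [-0.001  0.002 -1.   ] F [ 0.1 -0.1 -0.8] g 0.0855
tool delta [-0.3033 -0.0044  0.1222] twist 0.09
```

Call:
send_rows(
  deltas=[
    {"linear": [-0.035,0,0.012],"twist": 0,"hand": 0},
    {"linear": [-0.072,0,0.025],"twist": 0,"hand": 0},
    {"linear": [-0.109,0,0.038],"twist": 0,"hand": 0},
    {"linear": [-0.146,0,0.051],"twist": 0,"hand": 0},
    {"linear": [-0.183,-0.002,0.065],"twist": 0,"hand": 0},
    {"linear": [-0.22,-0.003,0.08],"twist": 0,"hand": 0},
    {"linear": [-0.255,-0.004,0.095],"twist": 0,"hand": 0},
    {"linear": [-0.285,-0.0044,0.11],"twist": 0,"hand": 0},
    {"linear": [-0.303,-0.0044,0.122],"twist": 0,"hand": 0},
    {"linear": [-0.303,-0.0044,0.122],"twist": 0,"hand": 0},
  ],
)

```text
clock: 1.77
eef_pos: [0.4284, 0.0048, 0.1184]
orientation: [2.314, -2.125, -0.01]
force: [0.1, -0.3, -0.3]
grip_width: 0.0854
```

```bash
python3 where.py -.186 -.042 .04
python3 - <<'E'
from h import *
from plant import imaging
a=imaging.read_camera('side')[:,:,::-1];b=imaging.read_camera('wrist')[:,:,::-1]
c=cv2.resize(a[170:330,210:430],(440,320),interpolation=cv2.INTER_CUBIC);b=cv2.resize(b,(360,270))
o=np.zeros((320,800,3),np.uint8);o[:,:440]=c;o[:270,440:]=b;cv2.imwrite('pics/p1.png',o)
E
```

```text
t 1.77 tcp [0.4284 0.0048 0.1184] block -0.1879 -0.0377 toolx ang -85.14 tz [-0.005  0.004 -1.   ] F [ 0.1 -0.3 -0.3] g 0.0854
tool delta [ 0.0047 -0.0022  0.0783] twist 0.48
```

View pics/p1.png

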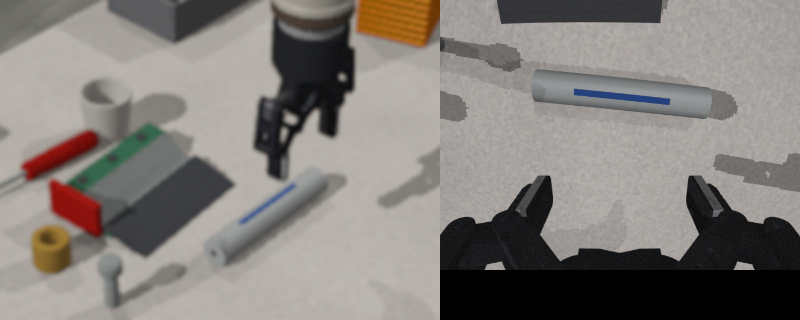

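Side view: the +y fingertip is at crop (280,178), which is (350,259) in the full picture. Wrist view: the bar's stripe runs from (574,92) to (670,102), with the ramp foot edge across the top.

Run:
```python
from h import *
from where import *
from plant import imaging,manip
p=imaging.camera_params('side')
for z in (.1,.11,.12,.13): print(z,proj(p,[[.4284-.003,.0048+.047,z]]).round(1), proj(p,[[.4284,.0048-.047,z]]).round(1))
w=imaging.camera_params('wrist');k=640/360
e=cast(w,[((574-440)*k,92*k),((670-440)*k,102*k)],.032)[:,:2];d=e[0]-e[1];m=e.mean(0)-O
print('stripe len',np.linalg.norm(d),'yaw',np.arctan2(-d[0],d[1]),'block',X@m,Y@m)
e=cast(w,[((500-440)*k,23*k),((661-440)*k,22*k)],0)[:,:2];d=e[0]-e[1];m=e.mean(0)-O
print('foot len',np.linalg.norm(d),'yaw',np.arctan2(-d[0],d[1]),'block',X@m,Y@m)
```

```text
0.1 [[347.7 267.1]] [[375.3 245.3]]
0.11 [[347.9 263.2]] [[375.6 241.5]]
0.12 [[348.1 259.4]] [[375.9 237.7]]
0.13 [[348.3 255.4]] [[376.2 233.9]]
stripe len 0.09077227378864657 yaw -0.02180912572832021 block -0.14506433255380932 -0.042825658492173964
foot len 0.16287605562128207 yaw 0.0724151260580208 block -0.07455090994037868 0.0004512722683204864
```

Call:
send_rows(
  deltas=[
    {"linear": [0.002,0.001,0.025],"twist": 0.5,"hand": 0},
    {"linear": [0.005,0.002,0.055],"twist": 0.5,"hand": 0},
    {"linear": [0.005,0.002,0.08],"twist": 0.5,"hand": 0},
    {"linear": [0.005,0.002,0.095],"twist": 0.5,"hand": 0},
    {"linear": [0.005,0.002,0.105],"twist": 0.5,"hand": 0},
    {"linear": [0.005,0.002,0.11],"twist": 0.5,"hand": 0},
    {"linear": [0.005,0.002,0.11],"twist": 0.5,"hand": 0},
  ],
)

```text
clock: 2.45
eef_pos: [0.4284, -0.0049, 0.0095]
orientation: [2.298, -2.141, -0.005]
force: [-0.0, -0.8, 0.2]
grip_width: 0.085
```

```bash
python3 where.py -.13 -.042 .008
```

```text
t 2.45 tcp [ 0.4284 -0.0049  0.0095] block -0.1887 -0.0473 toolx ang -85.97 tz [-0.003  0.002 -1.   ] F [-0.  -0.8  0.2] g 0.085
tool delta [-0.0057 -0.0587  0.0013] twist -0.35
```

Call:
send_rows(
  deltas=[
    {"linear": [-0.002,-0.003,0.001],"twist": -0.3,"hand": 0},
    {"linear": [-0.004,-0.006,0.001],"twist": -0.3,"hand": 0},
    {"linear": [-0.005,-0.009,0.001],"twist": -0.3,"hand": 0},
    {"linear": [-0.005,-0.011,0.001],"twist": -0.3,"hand": 0},
    {"linear": [-0.005,-0.013,0.001],"twist": -0.3,"hand": 0},
    {"linear": [-0.005,-0.015,0.001],"twist": -0.3,"hand": 0},
    {"linear": [-0.005,-0.017,0.001],"twist": -0.3,"hand": 0},
    {"linear": [-0.005,-0.019,0.001],"twist": -0.3,"hand": 0},
    {"linear": [-0.005,-0.021,0.001],"twist": -0.3,"hand": 0},
    {"linear": [-0.005,-0.023,0.001],"twist": -0.3,"hand": 0},
  ],
)

```text
clock: 3.28
eef_pos: [0.4511, 0.0017, 0.0084]
orientation: [2.303, -2.135, -0.006]
force: [0.0, 0.0, 1.0]
grip_width: 0.0853
```

```bash
cat > bar.py <<'E'
from where import *
from plant import imaging
def bar(zc=.016,name='wrist',save=None):
    p=imaging.camera_params(name);im=imaging.read_camera(name)
    if save: cv2.imwrite(save,cv2.resize(im[:,:,::-1],(480,360)))
    return p,im
if __name__=='__main__':
    show(); p,im=bar(save=sys.argv[1])
E
python3 bar.py pics/w2.png
```

```text
t 3.28 tcp [0.4511 0.0017 0.0084] block -0.1656 -0.0425 toolx ang -85.67 tz [-0.003  0.002 -1.   ] F [0. 0. 1.] g 0.0853
```

View pics/w2.png

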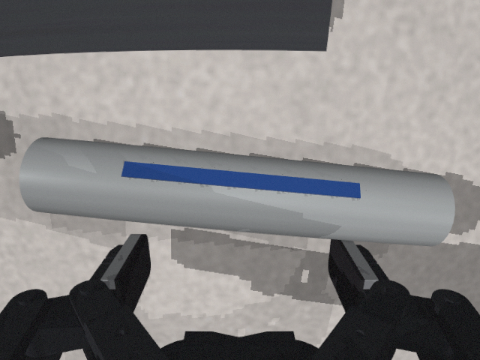

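The wrist view shows the bar unmoved, with its stripe from (122,168) to (360,191). The -y finger at (340,242) is about to touch it.

Call:
send_rows(
  deltas=[
    {"linear": [0,-0.002,0],"twist": 0,"hand": 0},
    {"linear": [0,-0.004,0],"twist": 0,"hand": 0},
    {"linear": [0,-0.006,0],"twist": 0,"hand": 0},
    {"linear": [0,-0.008,0],"twist": 0,"hand": 0},
    {"linear": [0,-0.01,0],"twist": 0,"hand": 0},
    {"linear": [0,-0.012,0],"twist": 0,"hand": 0},
    {"linear": [0,-0.014,0],"twist": 0,"hand": 0},
    {"linear": [0,-0.016,0],"twist": 0,"hand": 0},
    {"linear": [0,-0.018,0],"twist": 0,"hand": 0},
    {"linear": [0,-0.02,0],"twist": 0,"hand": 0},
  ],
)

```text
clock: 4.17
eef_pos: [0.4718, 0.0033, 0.0084]
orientation: [2.304, -2.136, -0.005]
force: [-0.1, -0.2, 0.1]
grip_width: 0.0855
```

```bash
python3 bar.py pics/w3.png
```

```text
t 4.17 tcp [0.4718 0.0033 0.0084] block -0.1448 -0.0425 toolx ang -85.67 tz [-0.003  0.002 -1.   ] F [-0.1 -0.2  0.1] g 0.0855
```

View pics/w3.png

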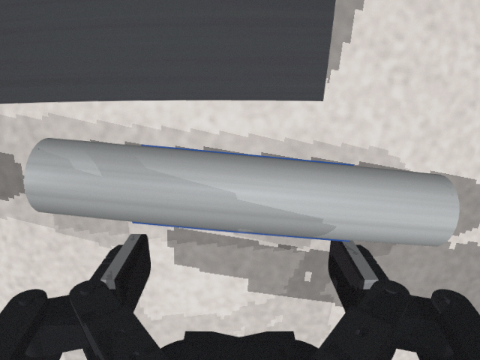

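The bar rolled forward about 20 mm, with the stripe edges now at the sides, and kept its slight yaw. The ramp edge is now at row 102. The ramp foot should square the bar up against the second finger.

Call:
send_rows(
  deltas=[
    {"linear": [0,-0.0025,0],"twist": 0,"hand": 0},
    {"linear": [0,-0.005,0],"twist": 0,"hand": 0},
    {"linear": [0,-0.0075,0],"twist": 0,"hand": 0},
    {"linear": [0,-0.01,0],"twist": 0,"hand": 0},
    {"linear": [0,-0.0125,0],"twist": 0,"hand": 0},
    {"linear": [0,-0.015,0],"twist": 0,"hand": 0},
    {"linear": [0,-0.0175,0],"twist": 0,"hand": 0},
    {"linear": [0,-0.02,0],"twist": 0,"hand": 0},
    {"linear": [0,-0.0225,0],"twist": 0,"hand": 0},
    {"linear": [0,-0.025,0],"twist": 0,"hand": 0},
  ],
)

```text
clock: 5.05
eef_pos: [0.4975, 0.0053, 0.0084]
orientation: [-2.303, 2.136, 0.004]
force: [-0.6, 0.2, -0.3]
grip_width: 0.0856
```

Call:
send_rows(
  deltas=[
    {"linear": [0,-0.002,0],"twist": 0,"hand": 0},
    {"linear": [0,-0.004,0],"twist": 0,"hand": 0},
    {"linear": [0,-0.006,0],"twist": 0,"hand": 0},
    {"linear": [0,-0.008,0],"twist": 0,"hand": 0},
    {"linear": [0,-0.01,0],"twist": 0,"hand": 0},
    {"linear": [0,-0.012,0],"twist": 0,"hand": 0},
    {"linear": [0,-0.014,0],"twist": 0,"hand": 0},
    {"linear": [0,-0.016,0],"twist": 0,"hand": 0},
    {"linear": [0,-0.018,-0.0005],"twist": 0,"hand": 0},
    {"linear": [0,-0.02,-0.001],"twist": 0,"hand": 0},
  ],
)

```text
clock: 5.88
eef_pos: [0.5176, 0.0066, 0.0094]
orientation: [-2.304, 2.136, 0.004]
force: [-0.5, -0.7, 0.6]
grip_width: 0.0854
```

```bash
python3 bar.py pics/w4.png
```

```text
t 5.88 tcp [0.5176 0.0066 0.0094] block -0.0988 -0.0427 toolx ang -85.68 tz [-0.002  0.002 -1.   ] F [-0.5 -0.7  0.6] g 0.0854
```

View pics/w4.png

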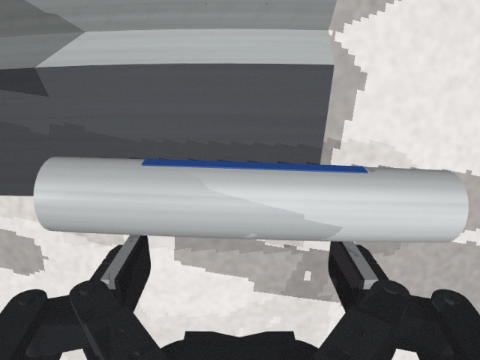

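The bar is almost square now (sloping by less than about 8 px) and has reached the ramp foot. Its centre is near column 252, inside the ramp edge at column 322. Next I push it up the slope.

Call:
send_rows(
  deltas=[
    {"linear": [0,-0.0025,-0.0005],"twist": 0,"hand": 0},
    {"linear": [0,-0.005,-0.001],"twist": 0,"hand": 0},
    {"linear": [0,-0.0075,-0.0015],"twist": 0,"hand": 0},
    {"linear": [0,-0.01,-0.002],"twist": 0,"hand": 0},
    {"linear": [0,-0.0125,-0.0026],"twist": 0,"hand": 0},
    {"linear": [0,-0.015,-0.0032],"twist": 0,"hand": 0},
    {"linear": [0,-0.0175,-0.0038],"twist": 0,"hand": 0},
    {"linear": [0,-0.02,-0.0043],"twist": 0,"hand": 0},
    {"linear": [0,-0.0225,-0.0048],"twist": 0,"hand": 0},
    {"linear": [0,-0.025,-0.0054],"twist": 0,"hand": 0},
  ],
)

```text
clock: 6.77
eef_pos: [0.5416, 0.0087, 0.0146]
orientation: [2.303, -2.134, -0.007]
force: [-6.2, -0.2, 2.9]
grip_width: 0.0854
```

```bash
python3 bar.py pics/w5.png
```

```text
t 6.77 tcp [0.5416 0.0087 0.0146] block -0.0747 -0.0424 toolx ang -85.64 tz [-0.004  0.002 -1.   ] F [-6.2 -0.2  2.9] g 0.0854
```

View pics/w5.png

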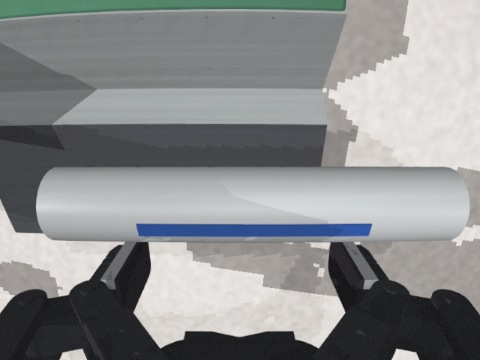

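The bar is now square against both fingers, with its upper edge level at row 167. It is on the ramp below the crest (row 125), and the stripe position fits rolling without slip.

Call:
send_rows(
  deltas=[
    {"linear": [0,-0.0025,-0.0005],"twist": 0,"hand": 0},
    {"linear": [0,-0.005,-0.001],"twist": 0,"hand": 0},
    {"linear": [0,-0.0075,-0.0016],"twist": 0,"hand": 0},
    {"linear": [0,-0.01,-0.0022],"twist": 0,"hand": 0},
    {"linear": [0,-0.0125,-0.0028],"twist": 0,"hand": 0},
    {"linear": [0,-0.015,-0.0034],"twist": 0,"hand": 0},
    {"linear": [0,-0.0175,-0.004],"twist": 0,"hand": 0},
    {"linear": [0,-0.02,-0.0046],"twist": 0,"hand": 0},
    {"linear": [0,-0.0225,-0.0052],"twist": 0,"hand": 0},
    {"linear": [0,-0.025,-0.0058],"twist": 0,"hand": 0},
  ],
)

```text
clock: 7.65
eef_pos: [0.5678, 0.0108, 0.0207]
orientation: [2.304, -2.135, -0.006]
force: [-3.8, -0.8, 3.2]
grip_width: 0.085
```

Call:
send_rows(
  deltas=[
    {"linear": [0,-0.002,-0.0005],"twist": 0,"hand": 0},
    {"linear": [0,-0.004,-0.001],"twist": 0,"hand": 0},
    {"linear": [0,-0.006,-0.0014],"twist": 0,"hand": 0},
    {"linear": [0,-0.008,-0.0018],"twist": 0,"hand": 0},
    {"linear": [0,-0.01,-0.002],"twist": 0,"hand": 0},
    {"linear": [0,-0.012,-0.002],"twist": 0,"hand": 0},
    {"linear": [0,-0.014,-0.002],"twist": 0,"hand": 0},
  ],
)

```text
clock: 8.23
eef_pos: [0.5825, 0.0118, 0.0228]
orientation: [-2.304, 2.135, 0.005]
force: [-0.0, -0.7, -0.0]
grip_width: 0.0858
```

```bash
python3 bar.py pics/w6.png
```

```text
t 8.23 tcp [0.5825 0.0118 0.0228] block -0.0337 -0.0424 toolx ang -85.65 tz [-0.002  0.002 -1.   ] F [-0.  -0.7 -0. ] g 0.0858
```

View pics/w6.png

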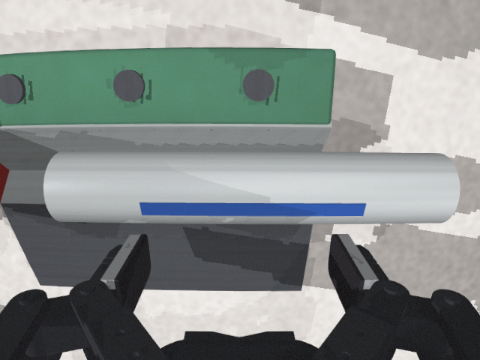

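The bar lies in the groove, spanning columns 45 to 460 at about row 187. The red stop is at the left (column 5), and the force is zero. Next I lift the hand, shut the fingers and go to the open end.

Run:
```python
from where import *
from plant import imaging
w=imaging.camera_params('wrist');k=4/3
e=cast(w,[(45*k,187*k),(460*k,187*k),(140*k,209*k),(366*k,209*k)],.0246)[:,:2]-O
print((e@X).round(4),(e@Y).round(4))
```

```text
[-0.0026 -0.0023 -0.0131 -0.0129] [ 0.0481 -0.1436  0.0041 -0.0994]
```

Call:
send_rows(
  deltas=[
    {"linear": [0,0.004,-0.01],"twist": 0,"hand": 0},
    {"linear": [0,0.004,-0.035],"twist": 0,"hand": 0},
    {"linear": [0,0.003,-0.065],"twist": 0,"hand": 0},
    {"linear": [0.02,-0.005,-0.08],"twist": 0,"hand": 0.3},
    {"linear": [0.05,-0.013,-0.08],"twist": 0,"hand": 0.6},
    {"linear": [0.08,-0.02,-0.08],"twist": 0,"hand": 1},
    {"linear": [0.11,-0.027,-0.08],"twist": 0,"hand": 1},
    {"linear": [0.135,-0.034,-0.08],"twist": 0,"hand": 1},
    {"linear": [0.145,-0.034,-0.08],"twist": 0,"hand": 1},
    {"linear": [0.145,-0.034,-0.08],"twist": 0,"hand": 1},
  ],
)

```text
clock: 9.12
eef_pos: [0.6275, -0.1347, 0.1026]
orientation: [2.298, -2.141, -0.002]
force: [-0.4, -0.7, 0.7]
grip_width: 0.0007
```

```bash
python3 where.py 0 -.185 .023
```

```text
t 9.12 tcp [ 0.6275 -0.1347  0.1026] block -0.0001 -0.1919 toolx ang -85.97 tz [-0.002  0.    -1.   ] F [-0.4 -0.7  0.7] g 0.0007
tool delta [-0.0069 -0.0001  0.0796] twist -0.35
```

Call:
send_rows(
  deltas=[
    {"linear": [-0.003,0,0.025],"twist": -0.3,"hand": 1},
    {"linear": [-0.007,0,0.05],"twist": -0.3,"hand": 1},
    {"linear": [-0.007,0,0.07],"twist": -0.3,"hand": 1},
    {"linear": [-0.007,0,0.079],"twist": -0.3,"hand": 1},
    {"linear": [-0.01,0,0.079],"twist": -0.3,"hand": 1},
    {"linear": [-0.013,0,0.079],"twist": -0.3,"hand": 1},
    {"linear": [-0.016,0,0.079],"twist": -0.3,"hand": 1},
  ],
)

```text
clock: 9.7
eef_pos: [0.6273, -0.1173, 0.0251]
orientation: [-2.304, 2.134, 0.0]
force: [0.1, 0.3, 0.5]
grip_width: 0.0001
```

```bash
python3 where.py 0 -.145 .023
python3 - <<'E'
from h import *
from plant import imaging
a=imaging.read_camera('side')[:,:,::-1];b=imaging.read_camera('wrist')[:,:,::-1]
c=cv2.resize(a[170:330,210:430],(440,320),interpolation=cv2.INTER_CUBIC);b=cv2.resize(b,(360,270))
o=np.zeros((320,800,3),np.uint8);o[:,:440]=c;o[:270,440:]=b;cv2.imwrite('pics/p7.png',o)
E
```

```text
t 9.7 tcp [ 0.6273 -0.1173  0.0251] block 0.0011 -0.1746 toolx ang -85.62 tz [ 0.     0.001 -1.   ] F [0.1 0.3 0.5] g 0.0001
tool delta [-0.0296  0.0011  0.0021] twist 0.0
```

View pics/p7.png

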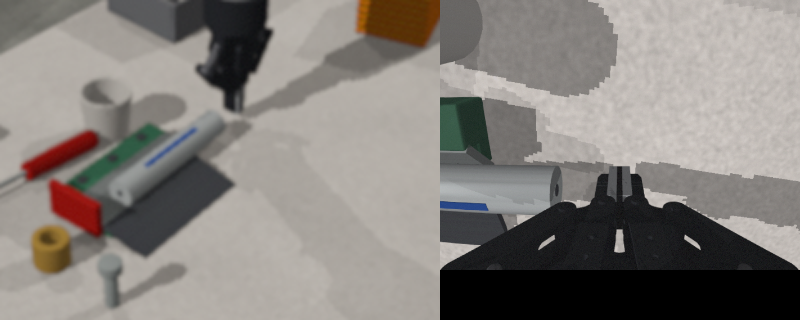

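The bar lies in the groove with its -y end at about (560,187) in the wrist picture. The shut fingers stand about 30 mm clear of it at (620,180). Their knuckles splay toward the bar, so I turn the hand 90° to push with the flat sides.

Call:
send_rows(
  deltas=[
    {"linear": [0.005,0,0],"twist": 7,"hand": 1},
    {"linear": [0.01,0,0],"twist": 14,"hand": 1},
    {"linear": [0.01,0,0],"twist": 21,"hand": 1},
    {"linear": [0.01,0,0],"twist": 28,"hand": 1},
    {"linear": [0.01,0,0],"twist": 35,"hand": 1},
    {"linear": [0.01,0,0],"twist": 42,"hand": 1},
    {"linear": [0.01,0,0],"twist": 49,"hand": 1},
    {"linear": [0.01,0,0],"twist": 56,"hand": 1},
    {"linear": [0.01,0,0],"twist": 63,"hand": 1},
    {"linear": [0.01,0,0],"twist": 70,"hand": 1},
  ],
)

```text
clock: 10.63
eef_pos: [0.6288, -0.1276, 0.0264]
orientation: [-0.652, 3.07, 0.003]
force: [-1.2, 1.7, -2.4]
grip_width: -0.0001
```

Call:
send_rows(
  deltas=[
    {"linear": [0,0,0],"twist": 7,"hand": 1},
    {"linear": [0,0,0.001],"twist": 14,"hand": 1},
    {"linear": [0,0,0.001],"twist": 20,"hand": 1},
    {"linear": [0,0,0.001],"twist": 20,"hand": 1},
  ],
)

```text
clock: 10.97
eef_pos: [0.6305, -0.1261, 0.027]
orientation: [-0.108, 3.134, 0.0]
force: [0.1, 0.4, -1.1]
grip_width: -0.0
```

```bash
python3 where.py 0 -.150 .023; python3 -c "
from plant import manip;print(manip.read_state()['joint_positions'].round(2))"
```

```text
t 10.97 tcp [ 0.6305 -0.1261  0.027 ] block 0.0036 -0.1836 toolx ang -176.07 tz [ 0.006  0.    -1.   ] F [ 0.1  0.4 -1.1] g -0.0
tool delta [0.0039 0.0336 0.0039] twist -90.45
[-0.16  0.76  0.44  1.72 -0.45  0.75 -2.57]
```

Joint 7 is at its range limit, so I turn back the other way. A half turn gives the same pusher.

Call:
send_rows(
  deltas=[
    {"linear": [0,0,0],"twist": -7,"hand": 1},
    {"linear": [0,0,0],"twist": -14,"hand": 1},
    {"linear": [0,0,0],"twist": -21,"hand": 1},
    {"linear": [0,0,0],"twist": -28,"hand": 1},
    {"linear": [0,0,0],"twist": -35,"hand": 1},
    {"linear": [0,0,0],"twist": -42,"hand": 1},
    {"linear": [0,0,0],"twist": -49,"hand": 1},
    {"linear": [0,0,0],"twist": -56,"hand": 1},
    {"linear": [0,0,0],"twist": -63,"hand": 1},
    {"linear": [0,0,0],"twist": -70,"hand": 1},
  ],
)

```text
clock: 11.8
eef_pos: [0.6314, -0.126, 0.028]
orientation: [-1.897, 2.495, -0.007]
force: [0.4, -0.9, 0.8]
grip_width: -0.0001
```

Call:
send_rows(
  deltas=[
    {"linear": [0,0,0],"twist": -7,"hand": 1},
    {"linear": [0,0,0],"twist": -14,"hand": 1},
    {"linear": [0,0,0],"twist": -21,"hand": 1},
    {"linear": [0,0,0],"twist": -28,"hand": 1},
    {"linear": [0,0,0],"twist": -35,"hand": 1},
    {"linear": [0,0,0],"twist": -42,"hand": 1},
    {"linear": [0,0,0],"twist": -49,"hand": 1},
    {"linear": [0,0,0],"twist": -56,"hand": 1},
    {"linear": [0,0,0],"twist": -63,"hand": 1},
    {"linear": [0,0,0],"twist": -70,"hand": 1},
  ],
)

```text
clock: 12.63
eef_pos: [0.6328, -0.1262, 0.0297]
orientation: [-2.993, 0.942, -0.018]
force: [0.2, 0.3, 0.4]
grip_width: 0.0003
```

Call:
send_rows(
  deltas=[
    {"linear": [0,0,0],"twist": -7,"hand": 1},
    {"linear": [0,0,0],"twist": -14,"hand": 1},
    {"linear": [0,0,0],"twist": -21,"hand": 1},
    {"linear": [0,0,0],"twist": -28,"hand": 1},
    {"linear": [0,0,0],"twist": -35,"hand": 1},
    {"linear": [0,0,0],"twist": -40,"hand": 1},
    {"linear": [0,0,0],"twist": -40,"hand": 1},
  ],
)

```text
clock: 13.22
eef_pos: [0.6341, -0.1268, 0.0315]
orientation: [3.138, 0.147, 0.025]
force: [0.6, 1.0, 0.4]
grip_width: -0.0
```

```bash
python3 where.py 0 -.143 .023; python3 -c "
from plant import manip;print(manip.read_state()['joint_positions'].round(2))"
```

```text
t 13.22 tcp [ 0.6341 -0.1268  0.0315] block 0.0071 -0.1846 toolx ang 5.38 tz [ 0.016  0.001 -1.   ] F [0.6 1.  0.4] g -0.0
tool delta [-0.0065 -0.0417  0.0083] twist 91.0
[ 0.41  0.74 -0.35  1.7   0.34  0.75 -0.01]
```

Call:
send_rows(
  deltas=[
    {"linear": [-0.003,-0.01,0.004],"twist": 1,"hand": 1},
    {"linear": [-0.0065,-0.02,0.0083],"twist": 1,"hand": 1},
    {"linear": [-0.0065,-0.028,0.0083],"twist": 1,"hand": 1},
    {"linear": [-0.0065,-0.032,0.0083],"twist": 1,"hand": 1},
    {"linear": [-0.0065,-0.0345,0.0083],"twist": 1,"hand": 1},
    {"linear": [-0.0065,-0.037,0.0083],"twist": 1,"hand": 1},
    {"linear": [-0.0065,-0.0395,0.0083],"twist": 1,"hand": 1},
    {"linear": [-0.0065,-0.042,0.0083],"twist": 1,"hand": 1},
    {"linear": [-0.0065,-0.0445,0.0083],"twist": 1,"hand": 1},
    {"linear": [-0.0065,-0.047,0.0083],"twist": 1,"hand": 1},
  ],
)

```text
clock: 14.05
eef_pos: [0.6238, -0.0819, 0.0232]
orientation: [3.138, 0.118, 0.027]
force: [1.0, -2.7, 0.0]
grip_width: -0.0001
```

```bash
python3 where.py 0 -.101 .023
python3 - <<'E'
from h import *
from plant import imaging
a=imaging.read_camera('side')[:,:,::-1];b=imaging.read_camera('wrist')[:,:,::-1]
c=cv2.resize(a[170:330,210:430],(440,320),interpolation=cv2.INTER_CUBIC);b=cv2.resize(b,(360,270))
o=np.zeros((320,800,3),np.uint8);o[:,:440]=c;o[:270,440:]=b;cv2.imwrite('pics/p8.png',o)
E
```

```text
t 14.05 tcp [ 0.6238 -0.0819  0.0232] block 0.0003 -0.139 toolx ang 4.31 tz [ 0.017 -0.001 -1.   ] F [ 1.  -2.7  0. ] g -0.0001
tool delta [-0.0003 -0.038   0.0001] twist 89.93
```

View pics/p8.png

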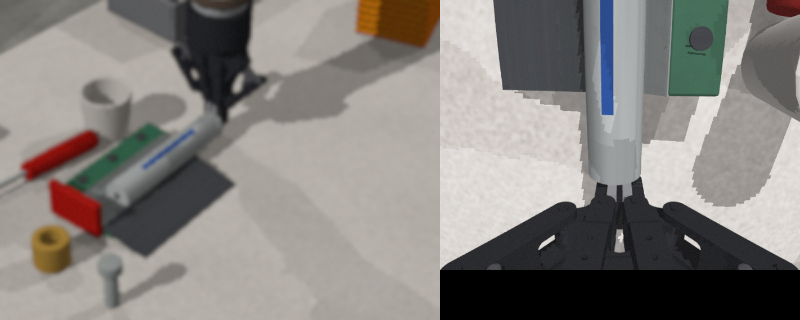

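The fingers touch the bar's end, centred at about (617,182) in the wrist view, with 2.7 N of push. I keep pushing along the groove and slow down near the stop.

Call:
send_rows(
  deltas=[
    {"linear": [0,-0.0025,0],"twist": 0,"hand": 1},
    {"linear": [0,-0.005,0],"twist": 0,"hand": 1},
    {"linear": [0,-0.0075,0],"twist": 0,"hand": 1},
    {"linear": [0,-0.01,0],"twist": 0,"hand": 1},
    {"linear": [0,-0.0125,0],"twist": 0,"hand": 1},
    {"linear": [0,-0.015,0],"twist": 0,"hand": 1},
    {"linear": [0,-0.0175,0],"twist": 0,"hand": 1},
    {"linear": [0,-0.02,0],"twist": 0,"hand": 1},
    {"linear": [0,-0.0225,0],"twist": 0,"hand": 1},
    {"linear": [0,-0.025,0],"twist": 0,"hand": 1},
  ],
)

```text
clock: 14.98
eef_pos: [0.6219, -0.0555, 0.0232]
orientation: [3.139, 0.12, 0.027]
force: [0.5, -2.7, 0.3]
grip_width: -0.0001
```

Call:
send_rows(
  deltas=[
    {"linear": [0,-0.0015,0],"twist": 0,"hand": 1},
    {"linear": [0,-0.003,0],"twist": 0,"hand": 1},
    {"linear": [0,-0.004,0],"twist": 0,"hand": 1},
    {"linear": [0,-0.005,0],"twist": 0,"hand": 1},
    {"linear": [0,-0.006,0],"twist": 0,"hand": 1},
    {"linear": [0,-0.007,0],"twist": 0,"hand": 1},
    {"linear": [0,-0.008,0],"twist": 0,"hand": 1},
  ],
)

```text
clock: 15.57
eef_pos: [0.6213, -0.0477, 0.0232]
orientation: [3.139, 0.119, 0.027]
force: [1.2, -1.4, 0.7]
grip_width: 0.0004
```

```bash
python3 where.py 0 -.101 .023
```

```text
t 15.57 tcp [ 0.6213 -0.0477  0.0232] block 0.0004 -0.1047 toolx ang 4.36 tz [ 0.017  0.    -1.   ] F [ 1.2 -1.4  0.7] g 0.0004
tool delta [-0.0004 -0.0037  0.0002] twist 89.98
```

Next I creep forward until the stop's reaction shows in the force.

Call:
send_rows(
  deltas=[
    {"linear": [0,-0.001,0],"twist": 0,"hand": 1},
    {"linear": [0,-0.0018,0],"twist": 0,"hand": 1},
    {"linear": [0,-0.0026,0],"twist": 0,"hand": 1},
    {"linear": [0,-0.0034,0],"twist": 0,"hand": 1},
    {"linear": [0,-0.004,0],"twist": 0,"hand": 1},
  ],
)

```text
clock: 15.98
eef_pos: [0.6211, -0.0435, 0.0232]
orientation: [3.139, 0.12, 0.027]
force: [0.6, -2.7, -0.0]
grip_width: -0.0
```

Call:
send_rows(
  deltas=[
    {"linear": [0,-0.0006,0],"twist": 0,"hand": 1},
    {"linear": [0,-0.0012,0],"twist": 0,"hand": 1},
    {"linear": [0,-0.0018,0],"twist": 0,"hand": 1},
  ],
)

```text
clock: 16.23
eef_pos: [0.621, -0.0434, 0.0232]
orientation: [3.137, 0.118, 0.027]
force: [1.9, -6.7, 0.5]
grip_width: -0.0001
```

```bash
python3 where.py 0 -.101 .023
```

```text
t 16.23 tcp [ 0.621  -0.0434  0.0232] block 0.0004 -0.1005 toolx ang 4.31 tz [ 0.017 -0.002 -1.   ] F [ 1.9 -6.7  0.5] g -0.0001
tool delta [-0.0004  0.0005  0.0002] twist 89.93
```

The tool has stalled at y = -0.1005 (about -0.101 expected for home) and the force is rising. One more nudge will confirm contact, then I back off.

Call:
send_rows(
  deltas=[
    {"linear": [0,-0.001,0],"twist": 0,"hand": 1},
    {"linear": [0,-0.002,0],"twist": 0,"hand": 1},
    {"linear": [0,-0.002,0],"twist": 0,"hand": 1},
  ],
)

```text
clock: 16.48
eef_pos: [0.621, -0.0435, 0.0233]
orientation: [3.135, 0.116, 0.027]
force: [2.7, -7.2, -0.1]
grip_width: -0.0001
```

Call:
send_rows(
  deltas=[
    {"linear": [0,0.003,0],"twist": 0,"hand": 1},
    {"linear": [0,0.008,0],"twist": 0,"hand": 1},
    {"linear": [0,0.02,0],"twist": 0,"hand": 1},
    {"linear": [0,0.04,-0.005],"twist": 0,"hand": 1},
    {"linear": [0,0.06,-0.03],"twist": 0,"hand": 1},
    {"linear": [0,0.08,-0.06],"twist": 0,"hand": 1},
    {"linear": [0,0.1,-0.09],"twist": 0,"hand": 1},
    {"linear": [0,0.12,-0.12],"twist": 0,"hand": 1},
    {"linear": [0,0.12,-0.12],"twist": 0,"hand": 1},
  ],
)

```text
clock: 17.23
eef_pos: [0.6312, -0.1702, 0.1506]
orientation: [3.129, 0.105, 0.042]
force: [1.3, -1.3, 0.8]
grip_width: -0.0001
```

```bash
python3 where.py
python3 - <<'E'
from where import *
from plant import imaging
im=imaging.read_camera('top');p=imaging.camera_params('top')
cv2.imwrite('pics/top9.png',cv2.resize(im[180:305,215:355,::-1],None,fx=5,fy=4.8,interpolation=cv2.INTER_CUBIC))
im=imaging.read_camera('side');cv2.imwrite('pics/s9.png',cv2.resize(im[190:300,200:380,::-1],None,fx=4,fy=4,interpolation=cv2.INTER_CUBIC))
e=np.array([[0,80,24.6],[0,-90,24.6],[0,-5,24.6]])/1e3
P=np.c_[O+e[:,:1]*X+e[:,1:2]*Y,e[:,2]];q=proj(p,P)-[214.6,179.6];print('expected home, crop px',(q*[5,4.8]).round(0).tolist())
E
```

```text
t 17.23 tcp [ 0.6312 -0.1702  0.1506] block 0.0009 -0.2276 toolx ang 3.87 tz [ 0.027 -0.009 -1.   ] F [ 1.3 -1.3  0.8] g -0.0001
expected home, crop px [[216.0, 281.0], [514.0, 265.0], [366.0, 273.0]]
```

View pics/top9.png

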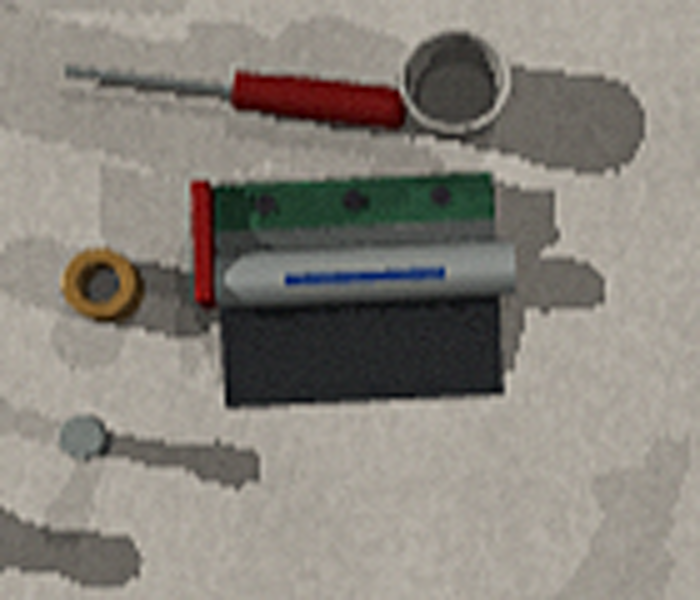

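The top view shows the bar in the groove up to the red stop. Its free end is at column 515 (514 expected) and the stripe's midpoint is at (365,273) against an expected (366,273). The bystanders are where they were, and the hand is clear.

Call:
send_rows(
  deltas=[
    {"linear": [0,0,0],"twist": 0,"hand": 1},
    {"linear": [0,0,0],"twist": 0,"hand": 1},
    {"linear": [0,0,0],"twist": 0,"hand": 1},
  ],
)

```text
clock: 17.58
eef_pos: [0.6275, -0.1635, 0.144]
orientation: [3.135, 0.114, 0.028]
force: [-0.5, 0.2, 0.2]
grip_width: 0.0
```

```bash
python3 -c "
from plant import hand_in;print(hand_in())"
```

```text
the job is handed in; nothing more can be done
None
```

The bar is lying in the V-block's groove with its end at the red stop, and I handed the job in at about 17.6 s. I rolled it up the ramp and over the crest with the open fingers. Then I shut the fingers and pushed it endways along the groove.

**Last checks:**
- **Against the stop:** the push stalled at y = -0.1005 m of the block, where about -0.101 m was expected, and the reaction rose to about 7 N.
- **Resting position:** in the final top view the bar's stripe midpoint and free end were within about 1 crop pixel (about 0.5 mm) of home.
- **Surroundings:** the pin, bushing, cup, driver and V-block looked unmoved in that view. The flask and trays were outside it and not checked again, but the hand did not work near them.
- **Hand:** it was clear of the bar, with no contact force beyond sensor noise.

**What did not go to plan:**
- **Joint 7:** it read -2.57 rad, its range limit, for a moment while I turned the hand. I turned the other way at once. The limit should have held it there, but the reading was rounded, so I can't rule out a tiny overshoot.
- **Side view:** the final side picture was not viewed because I had used all 12 pictures, so the end state rests on the top view and the force readings.

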